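Unlock the finds box that the sherd belongs in

TASK

One of the two locked finds boxes has a pottery sherd lying on its lid: on that box, turn the black dial over its clicks until its red stripe clicks in at the red index mark, and leave it there. Then pull the steel shackle straight up out of that lock and finish while still holding it in the gripper, bow up and still, a few centimetres clear above the box's top. Leave the other box's lock, the things on the lids and the brush alone.

Things in the scene. Friction and masses are not known exactly. Their poses are not given: they have to be found in the camera images.
- green_box: green metal finds box, fixed, left part of the table, 180 (x) x 150 (y) x 60 mm. Origin: centre of underside; own x points to the hinge side, away from the robot (yaw within 0.25 rad). Top: flat grey lock plate at own x -90 to -22 mm, flat lid (stays shut) behind it, both 60 mm up. Dial axis at own (-56, -38) mm, shackle at own (-56, +48) mm; a 3 mm hasp tongue lies under the bow
- green_dial (a joint): green box's dial angle, rad, counterclockwise from above positive; 0 = open, red stripe at the red index mark (robot's side). Starts at +0.85 to +2.2; stops at +-2.75. Clicks every 0.524 rad, 0 being one; 0.1 N m takes it over a click, let go it snaps to the nearest unless left near a crest. The shackle comes out only within about 0.12 rad of 0; elsewhere a hidden wheel blocks it after 2 mm
- green_dial_grip (a point): on the green dial's axis, 80 mm above the box's underside, in its grip bar. Bar: 40 mm long, 12 mm thick, 68 to 90 mm above the underside, on a 44 mm black disc; own x runs along the bar, the red-striped end at -x (at joint 0 parallel to the box's x). Pinch the bar across its 12 mm from above
- green_dial_tip (a point): on the red-striped end face of the green dial's grip bar, 20 mm from the dial's axis
- green_shackle: loose steel U shackle of the green box, bow up, about 90 g: 8 mm round bar, legs 30 mm apart along own y, 84 mm tall. Origin: midway between the legs' lower ends. Locked in, it stands with its origin 20 mm above the box's underside, axes along the box's, 2 mm play; bow top 44 mm above the lock plate. Comes straight up, clear after 40 mm; a small tooth juts from one foot
- green_bow (a point): centre line of the top of the green shackle's bow, 80 mm above the shackle's origin; the bar is straight for 12 mm there, along own y. Pinch it from above across its 8 mm, fingers closing along own x
- green_lid (a point): point on top of the green box's lid where a thing lies, 45 mm from the box's centre along its own x, 60 mm up
- blue_box: blue metal finds box, fixed, right part of the table, 180 (x) x 150 (y) x 60 mm. Origin: centre of underside; own x points to the hinge side, away from the robot (yaw within 0.25 rad). Top: flat grey lock plate at own x -90 to -22 mm, flat lid (stays shut) behind it, both 60 mm up. Dial axis at own (-56, -38) mm, shackle at own (-56, +48) mm; a 3 mm hasp tongue lies under the bow
- blue_dial (a joint): blue box's dial angle, rad, counterclockwise from above positive; 0 = open, red stripe at the red index mark (robot's side). Starts at -2.2 to -0.85; stops at +-2.75. Clicks every 0.524 rad, 0 being one; 0.1 N m takes it over a click, let go it snaps to the nearest unless left near a crest. The shackle comes out only within about 0.12 rad of 0; elsewhere a hidden wheel blocks it after 2 mm
- blue_dial_grip (a point): on the blue dial's axis, 80 mm above the box's underside, in its grip bar. Bar: 40 mm long, 12 mm thick, 68 to 90 mm above the underside, on a 44 mm black disc; own x runs along the bar, the red-striped end at -x (at joint 0 parallel to the box's x). Pinch the bar across its 12 mm from above
- blue_dial_tip (a point): on the red-striped end face of the blue dial's grip bar, 20 mm from the dial's axis
- blue_shackle: loose steel U shackle of the blue box, bow up, about 90 g: 8 mm round bar, legs 30 mm apart along own y, 84 mm tall. Origin: midway between the legs' lower ends. Locked in, it stands with its origin 20 mm above the box's underside, axes along the box's, 2 mm play; bow top 44 mm above the lock plate. Comes straight up, clear after 40 mm; a small tooth juts from one foot
- blue_bow (a point): centre line of the top of the blue shackle's bow, 80 mm above the shackle's origin; the bar is straight for 12 mm there, along own y. Pinch it from above across its 8 mm, fingers closing along own x
- blue_lid (a point): point on top of the blue box's lid where a thing lies, 45 mm from the box's centre along its own x, 60 mm up
- sherd: loose flat reddish pottery sherd, 94 x 69 x 14 mm, lying on the lid of one of the two boxes: that box is the one to unlock. Origin: centre of its underside
- glue_tube: loose grey adhesive tube with a green cap, 18 x 80 x 12 mm, lying on the lid of the other box. Origin: centre of its underside
- brush: loose thin brush, 155 mm long, 9 mm thick, lying on the table between the boxes, pointing away from the robot, a bystander. Origin: centre of its underside
Things that resemble listed ones, but are neither listed nor needed, are in the scene too. Leave any yellow look-alike of the sherd alone.

How it is judged:
By the outcome, as a careful person would: the job done as asked, in the order asked, and still so for the second after the job is handed in, while the arm keeps its last pose, push and grip.
It also fails if it takes over 61 s, if anything falls off the work surface, if the arm or the gripper's body presses on something with over 40 N, if the wrist force passes 120 N, or if a joint passes its speed limit or range.

ROBOT

A 7-joint arm with a two-finger parallel gripper is mounted at the origin on a cart in front of the work surface, level with it; the furniture and walls round the work are solid. World frame = base frame: x ahead of the robot, y to its left, z up, the work surface at z = 0. Lengths are in m, angles in rad, forces in N, time in s.
With the tool pointing down it reaches from about 0.4 to 0.9 m from the base axis. Payload 5.5 kg.
Tool frame: the origin (TCP) lies at the very end of the fingers, on their centre line; the grasp point (between the pads) lies r.grasp_offset behind it (r.grasp_offset is the distance from the TCP to the grasp point, in m); z points along the fingers, y is the line along which they close (so a half turn about z gives the same grasp; the last joint's range is limited). The gripper opens to 92 mm and grips with 3 to 60 N. Pads are 19 mm wide; open, the fingers measure 130 mm over their backs; the gripper's body (75 mm by 190 mm) begins 47 mm behind the grasp point.
Start: joints at [-1.073, 0.501, -0.427, 1.55, 0.221, 1.138, -0.21], TCP at [0.151, 0.632, 0.227] pointing down, gripper open.
Joint ranges: [-2.88, 2.88], [-0.31, 2.03], [-1.54, 1.56], [0.2, 2.42], [-1.41, 4.55], [0.19, 2.02], [-2.57, 2.57]. Speed limits (rad/s): [2.57, 2.57, 3.14, 3.14, 3.14, 3.14, 3.14].

INTERFACE

Orientations are given as a unit quaternion [x, y, z, w].
In Python, from rig import sensors, eyes, job, r gives the robot as it stands. The module is installed in compiled form; this text tells all that it offers.
- The arm moves only by the tool drive_tool, never from a script. Its argument "series" is a list that holds one entry, the list of rows, each a list of 6 numbers: the shift along the tool's x, y, z in m, then the turn, a rotation vector about the tool's x, y, z in degrees. In form: [[[tx, ty, tz, ax, ay, az], ...]]. A call has 1 to 20 rows; each row shifts and turns the commanded pose from where the row before left it, along the tool's axes as they then stand; what a row does not reach is not made up. A row lasts 1/12 s, in which the tool goes at most 41.7 mm and 7.16 degrees, less where a joint would pass 70% of its speed; a pose out of reach is approached as far as the arm can. A call with a gripper value outside its range is refused whole. "gripper" is the opening, from 0 (shut) to 1 (fully open), set as the call begins (left out, the last holds). The fingers move at their own pace and stop on an object; "squeeze" is the grip in N (left out, the last holds). Time passes only in rows, so rows that do not move let the fingers close. It gives the time, the measured TCP pose, the force, the opening and the grip force at its end, in the units of the state.
- sensors.observe(): the state, without advancing time (a new reading comes with each control period).
- eyes.capture(name): name is "scene" or "top" or "wrist"; returns a dict with "image" (384x512x3 uint8, red, green, blue), "fov_y" (degrees; the focal length in pixels is half the picture's height over the tangent of half this angle, whatever the lens; pixels are square), "cx", "cy" (the principal point, pixels), "k1" (the pictures are not rectified: a ray, as slopes to the right and down, at radius r is drawn at 1 + k1 r^2 times it, then the intrinsics apply), "world_from_camera" (4x4, takes a point from camera to world coordinates). Camera axes: x right, y down, z forward; pixel columns grow to the right and rows downward; lengths in m; the calibration is good to about 2 mm. A picture is of the moment at which its call begins. There is no depth.
- job.job_done(): hands the job in; it is judged then, once.
Trained networks look in a picture, given as the dict that the camera call returned (one of the last four; its "shot" number tells which), for a name from the list of things; names that differ only in an ending like _2 or _b are one class to them, and where a whole thing is asked for, a point or a joint stands for the part that bears it (a point fixed in the world has none). Each returns a list of dicts, best first, with "p" (0 to 1); they miss things now and then, are a little off and sometimes report something else, mostly with a low value. They report only what shows in the picture. A call takes as long as a camera call. They do not tell look-alikes from the thing itself.
- eyes.look_for(picture, name): "position" ([x, y, z] in m, in world coordinates, good to about 4 mm: the middle of the surface that is visible of it).
- eyes.regions_of(picture, name): "pixels" (384x512 bool, what is visible of it).
The state is a dict: "time": time; "joint_pos": joint angles; "qd": joint speeds; "effort": joint torques, N m; "ee_pos": TCP position; "orientation": TCP orientation; "ft_force": force on the tool from outside, world axes, zero at the start; "moment": the same for the moment, N m; "grip_width": finger opening in m; "gripper_force": force on a finger pad.
Only numpy, scipy, OpenCV 4.12 (cv2) and the standard library are available. Lean on these libraries where they do the work, as an engineer would, in place of code of your own. Each camera call takes 0.05 s, during which the arm holds its last target. There are 200 camera calls.

## Working session

There is one attempt and no reset: what is moved stays moved. The work goes in short steps, Python scripts to look and compute and a tool call to move; the robot and the scene stay as the last step left them, time stands still between calls to the robot, and variables do not carry over. Pictures are saved under pics/ and viewed, at most 10 in all, crops included, and the job is handed in when it is done.

Besides the shell and the picture viewer there is one more tool, called after "Call:" as name(argument=value, ...), one argument or row to a line, values as JSON. drive_tool: Moves the arm, as the interface text tells. Its arguments: {"type":"object","properties":{"series":{"type":"array","items":{"type":"array","items":{"type":"array","items":{"type":"number"}}}},"gripper":{"type":"number"},"squeeze":{"type":"number"}},"required":["series"]}

```bash
mkdir -p pics
cat > h.py <<'E'
import numpy as np, cv2
from rig import sensors, eyes, job, r
from scipy.spatial.transform import Rotation as R
def K(p):
    f=p["image"].shape[0]/2/np.tan(np.radians(p["fov_y"])/2); return f
def proj(p,X):
    T=np.linalg.inv(np.array(p["world_from_camera"])); c=T[:3,:3]@np.array(X)+T[:3,3]
    s=c[:2]/c[2]; s=s*(1+p["k1"]*(s@s)); return s*K(p)+[p["cx"],p["cy"]]
def back(p,uv,z):
    d=(np.array(uv,float)-[p["cx"],p["cy"]])/K(p); s=d.copy()
    for _ in range(20): s=d/(1+p["k1"]*(s@s))
    T=np.array(p["world_from_camera"]); v=T[:3,:3]@[s[0],s[1],1]; o=T[:3,3]
    return o+v*(z-o[2])/v[2]
def save(p,n,crop=None,k=1):
    im=p["image"][:,:,::-1]
    if crop: im=im[crop[1]:crop[3],crop[0]:crop[2]]
    cv2.imwrite("pics/"+n,cv2.resize(np.ascontiguousarray(im),None,fx=k,fy=k,interpolation=cv2.INTER_CUBIC))
E
python3 - <<'E'
from h import *
print(r.grasp_offset,sensors.observe())
for c in("top","scene"):
    p=eyes.capture(c); save(p,c+"0.png",k=1.5)
    print(c,p["fov_y"],p["k1"],np.round(p["world_from_camera"],3).tolist())
    for n in["green_box","blue_box","green_dial_grip","green_dial_tip","green_bow","green_lid","blue_dial_grip","blue_dial_tip","blue_bow","blue_lid","sherd","glue_tube","brush"]:
        print(n,[(round(d["p"],2),np.round(d["position"],3).tolist()) for d in eyes.look_for(p,n)][:3])
E
```

```text
0.0188 {'time': 0.0, 'joint_pos': array([-1.07281181,  0.5018665 , -0.42677254,  1.55142294,  0.22077494,
        1.13832015, -0.21029722]), 'qd': array([ 0.00080271,  0.00048068,  0.00013437, -0.0002219 ,  0.00200976,
        0.00154666, -0.00037842]), 'effort': array([ 2.13243366e-04, -5.66576743e+01, -5.81616506e+00, -2.79112905e+01,
       -6.87888404e-02,  3.08618566e-02,  1.86705952e-04]), 'ee_pos': array([0.15109693, 0.63147584, 0.22567628]), 'orientation': array([ 1.17110163e-01,  9.93118443e-01, -9.71159936e-04, -1.56510594e-04]), 'ft_force': array([-0.13492714,  0.34751365,  0.44807548]), 'moment': array([ 0.01844489,  0.01385295, -0.07303976]), 'gripper_force': 0.0, 'grip_width': 0.0917195980658204}
top 55.41476288474689 -0.0829870640560157 [[-0.08, -0.974, 0.214, 0.309], [-0.997, 0.079, -0.011, 0.064], [-0.006, -0.214, -0.977, 1.016], [0.0, 0.0, 0.0, 1.0]]
green_box [(0.93, [0.561, 0.199, 0.059])]
blue_box [(0.98, [0.534, -0.161, 0.06])]
green_dial_grip [(0.77, [0.528, 0.162, 0.069])]
green_dial_tip [(0.6, [0.528, 0.162, 0.069])]
green_bow []
green_lid [(0.74, [0.561, 0.1
[... 607 characters left out ...]
_box [(0.79, [0.522, -0.207, 0.058])]
green_dial_grip [(0.47, [0.524, 0.159, 0.077])]
green_dial_tip [(0.77, [0.528, 0.157, 0.074])]
green_bow [(0.53, [0.514, 0.242, 0.083])]
green_lid [(0.67, [0.54, 0.154, 0.049])]
blue_dial_grip [(0.81, [0.475, -0.191, 0.069])]
blue_dial_tip [(0.87, [0.476, -0.194, 0.071])]
blue_bow [(0.48, [0.498, -0.119, 0.077]), (0.15, [0.53, 0.16, 0.077])]
blue_lid [(0.62, [0.515, -0.206, 0.062]), (0.46, [0.475, -0.198, 0.073])]
sherd [(0.66, [0.399, 0.372, 0.016]), (0.53, [0.612, 0.223, 0.072]), (0.41, [0.475, -0.196, 0.071])]
glue_tube [(0.56, [0.578, -0.194, 0.067])]
brush [(0.46, [0.52, -0.208, 0.058]), (0.32, [0.497, -0.112, 0.08]), (0.24, [0.576, -0.195, 0.068])]
```

View pics/top0.png

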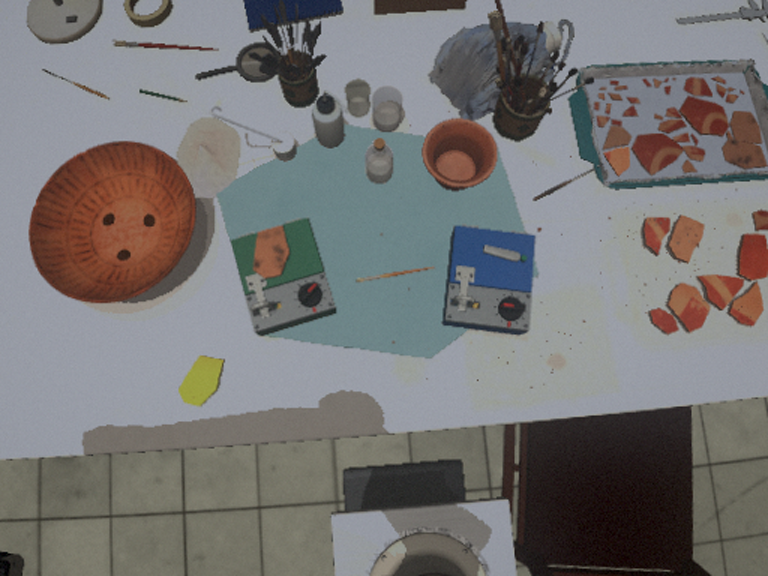

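View pics/scene0.png

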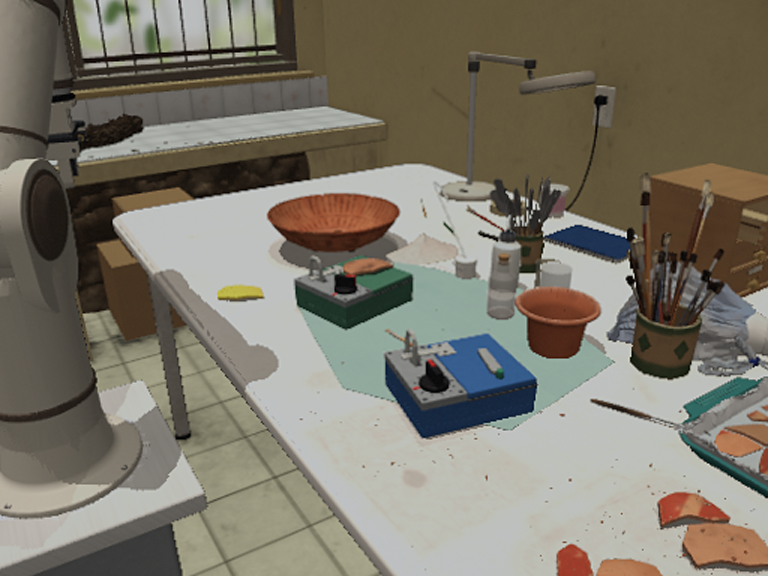

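The sherd (reddish) lies on the green box's lid (1.5x px 270,250); the tube is on blue; the yellow look-alike is on the table. So I work on the green box, with its dial at (310,293) and shackle near (258,290).

```bash
cat >> h.py <<'E'
def tool(dw,q=None):
    q=sensors.observe()["orientation"] if q is None else q
    return R.from_quat(q).inv().apply(dw)
E
python3 - <<'E'
from h import *
p=eyes.capture("top")
C=[back(p,np.array(c)/1.5,.06) for c in[(232,237),(310,219),(336,314),(256,335)]]
print(np.round(C,3), np.mean(C,0))
for a,b in((3,0),(2,1)):
    d=C[b]-C[a]; print(np.linalg.norm(d),np.arctan2(d[1],d[0]))
w=eyes.capture("wrist"); print(w["fov_y"],np.round(w["world_from_camera"],3).tolist())
o=sensors.observe(); print(tool(np.array([.47,.17,.25])-o["ee_pos"]))
E
```

```text
[[0.655 0.304 0.06 ]
 [0.678 0.158 0.06 ]
 [0.496 0.122 0.06 ]
 [0.469 0.265 0.06 ]] [0.57445704 0.21234673 0.06      ]
0.18994290456786575 0.2045144667440465
0.18588794451859048 0.19752695953683677
62.453914488108396 [[0.233, 0.942, 0.241, 0.087], [0.973, -0.226, -0.058, 0.647], [0.0, 0.248, -0.969, 0.385], [0.0, 0.0, 0.0, 1.0]]
[-0.41759414 -0.37532175 -0.02328423]
```

Call:
drive_tool(
  series=[
    [[-0.021, -0.019, -0.001, 0, 0, 0], [-0.021, -0.019, -0.001, 0, 0, 0], [-0.021, -0.019, -0.001, 0, 0, 0], [-0.021, -0.019, -0.001, 0, 0, 0], [-0.021, -0.019, -0.001, 0, 0, 0], [-0.021, -0.019, -0.001, 0, 0, 0], [-0.021, -0.019, -0.001, 0, 0, 0], [-0.021, -0.019, -0.001, 0, 0, 0], [-0.021, -0.019, -0.001, 0, 0, 0], [-0.021, -0.019, -0.001, 0, 0, 0], [-0.021, -0.019, -0.001, 0, 0, 0], [-0.021, -0.019, -0.001, 0, 0, 0], [-0.021, -0.019, -0.001, 0, 0, 0], [-0.021, -0.019, -0.001, 0, 0, 0], [-0.021, -0.019, -0.001, 0, 0, 0], [-0.021, -0.019, -0.001, 0, 0, 0], [-0.021, -0.019, -0.001, 0, 0, 0], [-0.021, -0.019, -0.001, 0, 0, 0], [-0.021, -0.019, -0.001, 0, 0, 0], [-0.021, -0.019, -0.001, 0, 0, 0]],
  ],
)

```text
time: 3.17
ee_pos: [0.472, 0.1637, 0.2471]
orientation: [0.117, 0.993, 0.0, 0.0]
ft_force: [0.4, -0.2, 0.2]
grip_width: 0.0918
gripper_force: 0.0
```

```bash
cat > m.py <<'E'
from h import *
import sys
p=eyes.capture("wrist"); save(p,sys.argv[1],k=1.5)
o=sensors.observe(); print(o["time"],o["ee_pos"],o["orientation"],o["joint_pos"].round(2))
for n in["green_box","green_dial_grip","green_dial_tip","green_bow","green_shackle"]:
    print(n,[(round(d["p"],2),np.round(d["position"],4).tolist(),proj(p,d["position"]).round()*1.5) for d in eyes.look_for(p,n)][:2])
c=np.array([.5745,.2123,0]);Y=R.from_euler('z',.2)
for l in[(-90,75,60),(-90,-75,60),(-22,75,60),(-22,-75,60),(-56,-38,90),(-56,48,100)]: print(l,(proj(p,c+Y.apply(np.array(l)/1e3))*1.5).round())
E
python3 m.py w1.png
```

```text
3.2167 [0.47561421 0.15765787 0.24724544] [ 0.12047877  0.99271376 -0.0011989   0.00168165] [-0.24  0.19 -0.15  1.9   0.04  1.05  0.92]
green_box [(0.87, [0.5272, 0.1984, 0.0605], array([448.5, 315. ])), (0.3, [0.5114, 0.2519, 0.0941], array([528., 291.]))]
green_dial_grip [(0.93, [0.5293, 0.1657, 0.0669], array([408., 330.]))]
green_dial_tip [(0.79, [0.5313, 0.1673, 0.0677], array([411. , 331.5]))]
green_bow []
green_shackle [(0.7, [0.516, 0.2467, 0.0953], array([522., 300.]))]
(-90, 75, 60) [528. 222.]
(-90, -75, 60) [342. 305.]
(-22, 75, 60) [560. 303.]
(-22, -75, 60) [380. 380.]
(-56, -38, 90) [406. 338.]
(-56, 48, 100) [525. 292.]
```

View pics/w1.png

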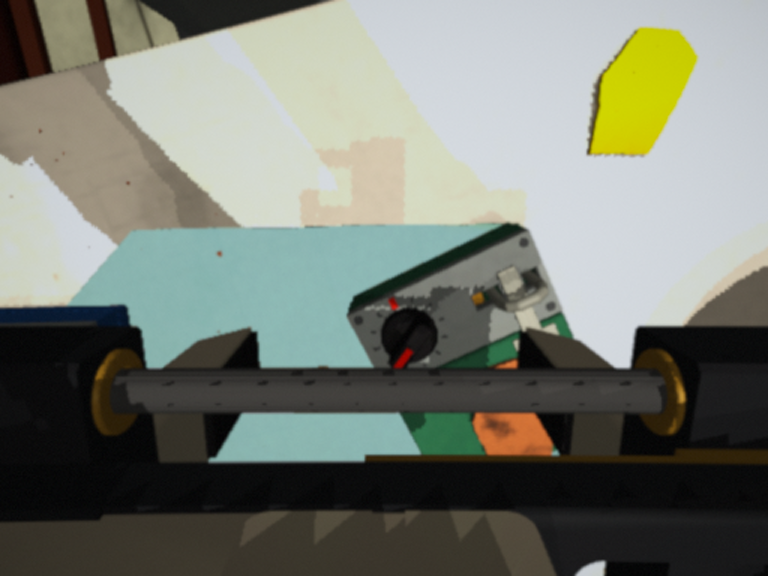

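The view shows the green lock: red index (393,303), dial (408,333) with its stripe at (403,358) pointing away from the robot, shackle (520,285). The gripper's crossbar hides part of it, so I'll back off a little for a clean look.

Call:
drive_tool(
  series=[
    [[0.02, -0.01, 0, 0, 0, 0], [0.02, -0.01, 0, 0, 0, 0], [0.02, -0.01, 0, 0, 0, 0], [0, 0, 0, 0, 0, 0], [0, 0, 0, 0, 0, 0]],
  ],
)

```text
time: 3.88
ee_pos: [0.4047, 0.1507, 0.247]
orientation: [0.116, 0.993, 0.0, 0.0]
ft_force: [0.6, -0.3, 0.4]
grip_width: 0.0921
gripper_force: 0.0
```

```bash
python3 m.py w2.png
python3 - <<'E'
from h import *
p=eyes.capture("wrist"); 
import pickle; pickle.dump(p,open("w2.pkl","wb"))
hsv=cv2.cvtColor(p["image"],cv2.COLOR_RGB2HSV)
m=(((hsv[...,0]<6)|(hsv[...,0]>174))&(hsv[...,1]>170)&(hsv[...,2]>80)).astype(np.uint8)
n,l,s,c=cv2.connectedComponentsWithStats(m)
for i in range(1,n):
    if s[i,4]>5: print(s[i],c[i],back(p,c[i],.09),back(p,c[i],.06), np.ptp(np.argwhere(l==i),0))
u,v=proj(p,[.5,.2,.06]).astype(int); print(u,v)
x0=max(0,min(u-100,312));y0=max(0,min(v-75,234)); save(p,"w2c.png",(x0,y0,x0+200,y0+150),4); print(x0,y0)
E
```

```text
3.9333 [0.40577707 0.15083119 0.24713969] [1.15941147e-01 9.93255839e-01 3.31612405e-04 6.14675291e-04] [-0.25  0.06 -0.18  2.05  0.01  1.03  0.91]
green_box [(0.91, [0.5062, 0.1976, 0.0622], array([477. , 367.5]))]
green_dial_grip [(0.56, [0.538, 0.1588, 0.0903], array([439.5, 432. ]))]
green_dial_tip []
green_bow []
green_shackle []
(-90, 75, 60) [559. 305.]
(-90, -75, 60) [379. 381.]
(-22, 75, 60) [589. 380.]
(-22, -75, 60) [414. 450.]
(-56, -38, 90) [444. 418.]
(-56, 48, 100) [559. 379.]
[288 284  13  14  87] [293.68965517 290.37931034] [0.54205    0.15775146 0.09      ] [0.56106827 0.15704062 0.06      ] [13 12]
318 237
218 162
```

View pics/w2c.png

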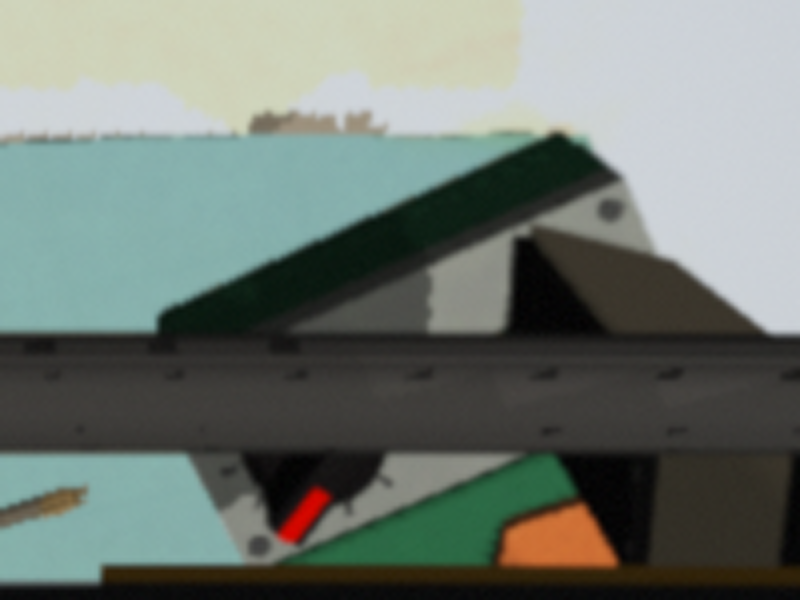

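The crossbar covers the dial's middle now, but the stripe shows clearly, from crop px (325,493) to its outer end (285,540); box edge matches my model to about 2 mm.

Run:
```python
from h import *
import pickle; p=pickle.load(open("w2.pkl","rb"))
f=lambda x,y,z:back(p,(218+x/4,162+y/4),z)
a=f(325,493,.09);b=f(285,540,.09); d=b-a; th=np.arctan2(d[1],d[0])
print(a,b,np.linalg.norm(d),th)
a1=f(250,330,.06);b1=f(620,178,.06);d=b1-a1;yaw=np.arctan2(d[1],d[0])-np.pi/2
print(a1,b1,yaw)
for y in (.2,yaw): print("dial",(th-(y+np.pi)+np.pi)%(2*np.pi)-np.pi)
q=sensors.observe()["orientation"];print(R.from_quat(q).as_matrix().round(3))
```

```text
[0.53724923 0.16507016 0.09      ] [0.54900955 0.1511938  0.09      ] 0.01818952314878777 -0.8677509295595796
[0.49844543 0.15446018 0.06      ] [0.47717913 0.26671359 0.06      ] 0.18723008153386256
dial 2.0738417240302134
dial 2.086611642496351
[[-0.973  0.233 -0.   ]
 [ 0.233  0.973  0.   ]
 [ 0.     0.    -1.   ]]
```

Call:
drive_tool(
  series=[
    [[-0.023, 0.008, 0, 0, 0, 0], [-0.023, 0.008, 0, 0, 0, 0], [-0.023, 0.008, 0, 0, 0, 0], [-0.023, 0.008, 0, 0, 0, 0], [-0.023, 0.008, 0, 0, 0, 0], [0, 0, 0, 0, 0, 0], [0, 0, 0, 0, 0, 0]],
  ],
)

```text
time: 4.82
ee_pos: [0.5279, 0.1617, 0.2458]
orientation: [0.118, 0.993, -0.0, -0.001]
ft_force: [-0.4, 0.1, -0.4]
grip_width: 0.092
gripper_force: 0.0
```

```bash
python3 m.py w3.png
python3 - <<'E'
from h import *
p=eyes.capture("wrist"); 
import pickle; pickle.dump(p,open("w3.pkl","wb"))
u,v=proj(p,[.515,.2,.08]).astype(int)
x0=max(0,min(u-100,312));y0=max(0,min(v-75,234)); save(p,"w3c.png",(x0,y0,x0+200,y0+150),4); print(x0,y0)
E
```

```text
4.8667 [0.52679319 0.16176086 0.24585709] [ 1.17258096e-01  9.93101025e-01 -2.47654793e-04 -9.12379709e-04] [-0.23  0.28 -0.14  1.79  0.04  1.08  0.95]
green_box [(0.66, [0.5463, 0.2047, 0.0635], array([451.5, 267. ])), (0.6, [0.4893, -0.0819, 0.0544], array([ 60. , 280.5]))]
green_dial_grip [(0.92, [0.5322, 0.1638, 0.0684], array([393., 264.])), (0.4, [0.5008, -0.0897, 0.0783], array([ 33., 306.]))]
green_dial_tip [(0.78, [0.5295, 0.1659, 0.0706], array([394.5, 259.5]))]
green_bow [(0.91, [0.5116, 0.2481, 0.0981], array([514.5, 211.5])), (0.19, [0.5952, 0.232, 0.0718], array([502.5, 324. ]))]
green_shackle [(0.73, [0.5178, 0.245, 0.0981], array([510., 222.]))]
(-90, 75, 60) [518. 143.]
(-90, -75, 60) [325. 234.]
(-22, 75, 60) [552. 232.]
(-22, -75, 60) [366. 315.]
(-56, -38, 90) [391. 263.]
(-56, 48, 100) [514. 210.]
192 80
```

View pics/w3c.png

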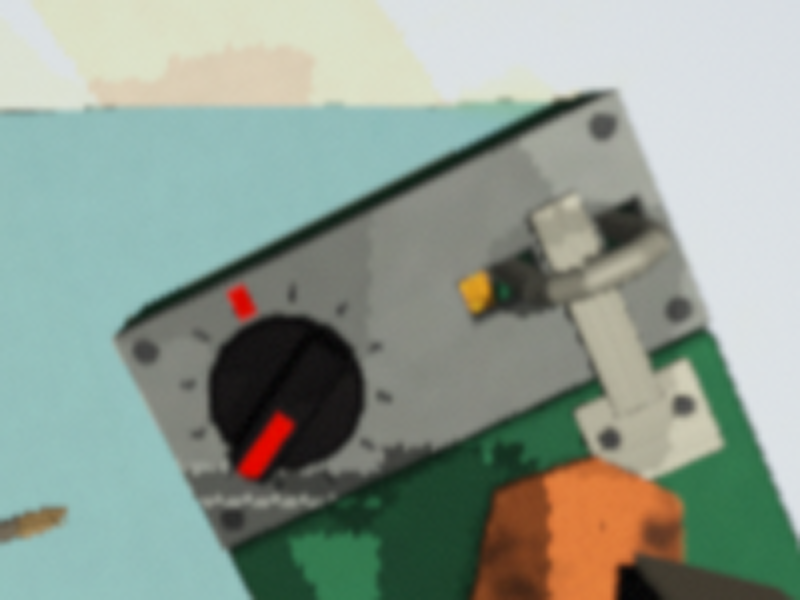

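A clear view: dial disc centre at crop (287,393), stripe to (252,472), index (242,302), bow around (610,272), plate corners (118,335), (618,90), (707,332), (230,548).

Run:
```python
from h import *
from scipy.optimize import least_squares
import pickle; p=pickle.load(open("w3.pkl","rb"))
obs=[((-90,-75,60),(118,335)),((-90,75,60),(618,90)),((-22,75,60),(707,332)),((-22,-75,60),(230,548)),((-56,-38,68),(287,393)),((-56,48,100),(610,272))]
P=np.array([o[0] for o in obs])/1e3; U=np.array([(192+o[1][0]/4,80+o[1][1]/4) for o in obs])
g=lambda v:np.array([proj(p,np.r_[v[:2],0]+R.from_euler('z',v[2]).apply(x)) for x in P])
s=least_squares(lambda v:(g(v)-U).ravel(),[.574,.212,.2],loss='soft_l1');v=s.x
print(v,(g(v)-U).round(1).tolist())
Y=R.from_euler('z',v[2])
dl=np.r_[v[:2],0]+Y.apply([-.056,-.038,.09]); bw=np.r_[v[:2],0]+Y.apply([-.056,.048,.1]); print("dial",dl,"bow",bw)
f=lambda x,y:back(p,(192+x/4,80+y/4),.09)
a,b=f(286,415),f(250,474); th=np.arctan2(*(b-a)[1::-1]); print(a,b,th,"dial ang",(th-v[2]-np.pi+np.pi)%(2*np.pi)-np.pi, b-np.r_[np.cos(th),np.sin(th),0]*.02)
for k in(3,4):
  e=v[2]+np.pi+k*np.pi/6; print(k,(proj(p,dl+.02*np.array([np.cos(e),np.sin(e),0]))-[192,80])*4)
o=sensors.observe();print(tool(dl-o["ee_pos"]),tool(bw-o["ee_pos"]))
```

```text
[0.58185226 0.21426481 0.21249499] [[-1.5, 0.4], [0.6, 0.4], [1.2, -2.1], [-2.4, -0.1], [-0.1, 0.5], [0.5, -0.0]]
dial [0.53512601 0.16530915 0.09      ] bow [0.51698866 0.24937482 0.1       ]
[0.53544423 0.16475617 0.09      ] [0.5485456  0.15210776 0.09      ] -0.7678091684934818 dial ang 2.1612884916732105 [0.53415692 0.16599897 0.09      ]
3 [217.6016547  446.05811274]
4 [243.92398022 475.43035212]
[-0.0074658   0.00535678  0.15699962] [0.02970311 0.08290926 0.14699535]
```

Call:
drive_tool(
  series=[
    [[0, 0, 0, 0, 0, -7], [0, 0, 0, 0, 0, -7], [0, 0, 0, 0, 0, -7], [0, 0, 0, 0, 0, -7], [0, 0, 0, 0, 0, -7], [0, 0, 0, 0, 0, -7], [0, 0, 0, 0, 0, -7], [0, 0, 0, 0, 0, -7], [0, 0, 0, 0, 0, -7], [0, 0, 0, 0, 0, -7], [0, 0, 0, 0, 0, -7], [0, 0, 0, 0, 0, -7], [0, 0, 0, 0, 0, -7], [0, 0, 0, 0, 0, -7], [0, 0, 0, 0, 0, -7], [0, 0, 0, 0, 0, -7], [0, 0, 0, 0, 0, -7], [0, 0, 0, 0, 0, -7], [0, 0, 0, 0, 0, -7], [0, 0, 0, 0, 0, -7]],
  ],
)

```text
time: 6.83
ee_pos: [0.523, 0.1604, 0.2388]
orientation: [0.855, -0.519, -0.003, 0.011]
ft_force: [-1.9, 3.3, -2.5]
grip_width: 0.0917
gripper_force: 0.0
```

Call:
drive_tool(
  series=[
    [[0, 0, 0, 0, 0, -5.6], [0, 0, 0, 0, 0, 0], [0, 0, 0, 0, 0, 0], [0, 0, 0, 0, 0, 0]],
  ],
  gripper=0.6,
)

```text
time: 7.17
ee_pos: [0.5177, 0.1774, 0.2254]
orientation: [0.873, -0.488, 0.001, 0.017]
ft_force: [0.8, -0.2, 0.5]
grip_width: 0.0698
gripper_force: 0.0
```

```bash
sed -i 's/^c=.*/c=np.array([.5819,.2143,0]);Y=R.from_euler("z",.2125)/' m.py; python3 m.py w4.png
python3 - <<'E'
from h import *
p=eyes.capture("wrist"); 
import pickle; pickle.dump(p,open("w4.pkl","wb"))
u,v=proj(p,[.535,.165,.08]).astype(int)
x0=max(0,min(u-100,312));y0=max(0,min(v-75,234)); save(p,"w4c.png",(x0,y0,x0+200,y0+150),4); print(x0,y0,u,v)
E
```

```text
7.2167 [0.51808267 0.1771148  0.22597686] [ 0.87286538 -0.48764369  0.00198969  0.01748456] [ 0.58  0.87 -1.53  1.77  0.89  1.45  2.57]
green_box [(0.82, [0.5729, 0.1883, 0.0617], array([303., 240.]))]
green_dial_grip [(0.87, [0.5335, 0.1621, 0.0673], array([373.5, 238.5]))]
green_dial_tip [(0.9, [0.5369, 0.165, 0.0691], array([366., 240.]))]
green_bow [(0.78, [0.5136, 0.238, 0.0878], array([339. , 355.5]))]
green_shackle [(0.6, [0.5209, 0.2286, 0.087], array([337.5, 337.5]))]
(-90, 75, 60) [363. 397.]
(-90, -75, 60) [434. 204.]
(-22, 75, 60) [274. 370.]
(-22, -75, 60) [338. 170.]
(-56, -38, 90) [368. 246.]
(-56, 48, 100) [325. 374.]
145 88 245 163
```

View pics/w4c.png

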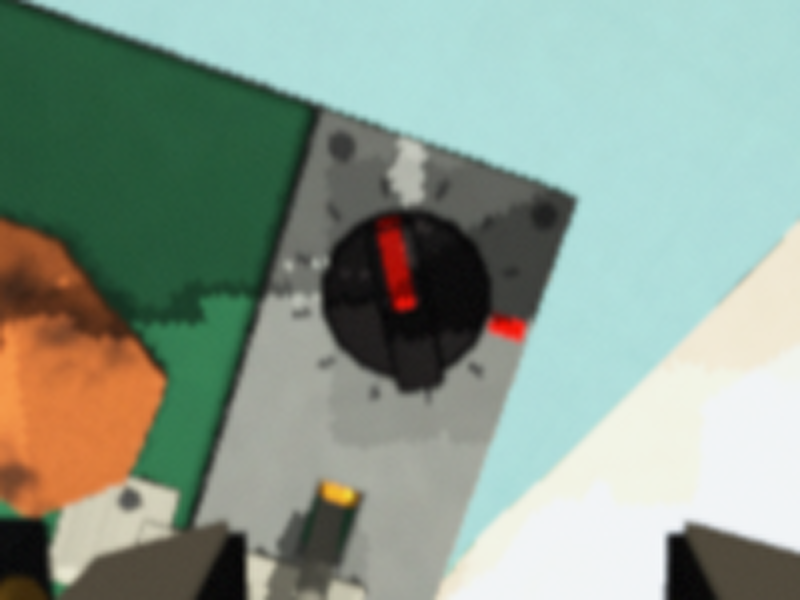

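The network hits and geometry agree with a dial near (0.534,0.164). But joint 7 ran to +2.57, so this half-turn is the wrong one; I'll turn back to the equivalent grasp the other way. From this picture: disc centre crop (407,292), index (508,328), plate corners (577,198), (318,105).

Call:
drive_tool(
  series=[
    [[0, 0, 0, 0, 0, 7], [0, 0, 0, 0, 0, 7], [0, 0, 0, 0, 0, 7], [0, 0, 0, 0, 0, 7], [0, 0, 0, 0, 0, 7], [0, 0, 0, 0, 0, 7], [0, 0, 0, 0, 0, 7], [0, 0, 0, 0, 0, 7], [0, 0, 0, 0, 0, 7], [0, 0, 0, 0, 0, 7], [0, 0, 0, 0, 0, 7], [0, 0, 0, 0, 0, 7], [0, 0, 0, 0, 0, 7], [0, 0, 0, 0, 0, 7], [0, 0, 0, 0, 0, 7], [0, 0, 0, 0, 0, 7], [0, 0, 0, 0, 0, 7], [0, 0, 0, 0, 0, 7], [0, 0, 0, 0, 0, 7], [0, 0, 0, 0, 0, 7]],
  ],
)

```text
time: 9.18
ee_pos: [0.5179, 0.1766, 0.2247]
orientation: [0.163, 0.987, -0.017, -0.005]
ft_force: [-0.2, 1.2, -0.4]
grip_width: 0.0551
gripper_force: 0.0
```

```bash
cat > t.py <<'E'
from h import *
import sys
# target x y z, y-axis angle: shift in tool axes and the turn (rotvec deg, tool axes)
x,y,z,a=map(float,sys.argv[1:5])
o=sensors.observe(); q=R.from_quat(o["orientation"])
ty=np.array([np.cos(a),np.sin(a),0]); tz=np.array([0,0,-1.]); T=R.from_matrix(np.c_[np.cross(ty,tz),ty,tz])
print(o["time"],o["ee_pos"].round(4),o["joint_pos"].round(2),o["ft_force"].round(1),o["moment"].round(2))
print("shift",q.inv().apply(np.array([x,y,z])-o["ee_pos"]).round(4),"turn",np.degrees((q.inv()*T).as_rotvec()).round(2))
E
python3 - <<'E'
from h import *
from scipy.optimize import least_squares
import pickle
for n,off,obs in(("w3.pkl",(192,80),[((-90,-75,60),(118,335)),((-90,75,60),(618,90)),((-22,75,60),(707,332)),((-22,-75,60),(230,548)),((-56,-38,68),(287,393))]),("w4.pkl",(145,88),[((-90,-75,60),(577,198)),((-22,-75,60),(318,105)),((-56,-38,68),(407,292))])):
  p=pickle.load(open(n,"rb"))
  for l,u in obs[:]: print(l,back(p,np.array(off)+np.array(u)/4,l[2]/1e3).round(4))
E
python3 t.py .535 .165 .245 .736
```

```text
(-90, -75, 60) [0.5096 0.1237 0.06  ]
(-90, 75, 60) [0.4776 0.2681 0.06  ]
(-22, 75, 60) [0.5465 0.2813 0.06  ]
(-22, -75, 60) [0.5769 0.1389 0.06  ]
(-56, -38, 68) [0.5346 0.1656 0.068 ]
(-90, -75, 60) [0.5097 0.1217 0.06  ]
(-22, -75, 60) [0.5772 0.1363 0.06  ]
(-56, -38, 68) [0.5348 0.1638 0.068 ]
9.1833 [0.5179 0.1766 0.2247] [ 0.39  0.5  -1.03  1.78  0.48  1.17  0.45] [-0.2  1.2 -0.4] [ 0.01 -0.05 -0.01]
shift [-0.0198 -0.0062 -0.0202] turn [-2.03  0.26 29.11]
```

Call:
drive_tool(
  series=[
    [[-0.004, 0.0, -0.004, -0.4, 0, 5.8], [-0.004, -0.001, -0.004, -0.4, 0, 5.8], [-0.004, -0.001, -0.004, -0.4, 0, 5.8], [-0.004, -0.002, -0.004, -0.4, 0, 5.8], [-0.004, -0.002, -0.004, -0.4, 0, 5.8], [0, 0, 0, 0, 0, 0], [0, 0, 0, 0, 0, 0], [0, 0, 0, 0, 0, 0]],
  ],
)

```text
time: 9.85
ee_pos: [0.5316, 0.1624, 0.2443]
orientation: [0.4, 0.916, -0.001, 0.002]
ft_force: [-0.4, 0.7, -0.2]
grip_width: 0.0551
gripper_force: 0.0
```

```bash
python3 t.py .5347 .1647 .125 .736
```

```text
9.85 [0.5316 0.1624 0.2443] [ 0.39  0.43 -0.94  1.76  0.38  1.15  0.08] [-0.4  0.7 -0.2] [-0.08  0.04  0.01]
shift [-0.      0.0039  0.1193] turn [-0.01  0.21  0.64]
```

Call:
drive_tool(
  series=[
    [[0, 0.004, 0.02, 0, 0.2, 0.6], [0, 0, 0.025, 0, 0, 0], [0, 0, 0.025, 0, 0, 0], [0, 0, 0.025, 0, 0, 0], [0, 0, 0.025, 0, 0, 0], [0, 0, 0.01, 0, 0, 0], [0, 0, 0, 0, 0, 0], [0, 0, 0, 0, 0, 0]],
  ],
)

```text
time: 10.52
ee_pos: [0.5346, 0.1654, 0.1144]
orientation: [0.406, 0.914, 0.0, -0.001]
ft_force: [-1.3, -0.7, 0.4]
grip_width: 0.0551
gripper_force: 0.0
```

```bash
python3 t.py .5347 .1647 .0725 .736
```

```text
10.5167 [0.5346 0.1654 0.1144] [ 0.28  0.59 -0.83  1.86  0.54  0.93 -0.06] [-1.3 -0.7  0.4] [-0.05 -0.04  0.05]
shift [-0.0007 -0.0004  0.0419] turn [-0.03 -0.07 -0.05]
```

Call:
drive_tool(
  series=[
    [[0, 0, 0.014, 0, 0, 0], [0, 0, 0.014, 0, 0, 0], [0, 0, 0.009, 0, 0, 0], [0, 0, 0.005, 0, 0, 0], [0, 0, 0, 0, 0, 0], [0, 0, 0, 0, 0, 0]],
  ],
)

```text
time: 11.02
ee_pos: [0.5345, 0.1648, 0.072]
orientation: [0.406, 0.914, -0.0, -0.0]
ft_force: [-0.2, -0.3, 0.6]
grip_width: 0.0554
gripper_force: 0.0
```

Call:
drive_tool(
  series=[
    [[0, 0, 0, 0, 0, 0], [0, 0, 0, 0, 0, 0], [0, 0, 0, 0, 0, 0], [0, 0, 0, 0, 0, 0], [0, 0, 0, 0, 0, 0], [0, 0, 0, 0, 0, 0], [0, 0, 0, 0, 0, 0], [0, 0, 0, 0, 0, 0]],
  ],
  gripper=0,
  squeeze=25,
)

```text
time: 11.68
ee_pos: [0.5349, 0.1648, 0.0723]
orientation: [0.407, 0.914, 0.0, 0.0]
ft_force: [0.5, 0.2, 0.6]
grip_width: 0.0117
gripper_force: 25.0
```

```bash
python3 t.py .5347 .1647 .0725 .736
```

```text
11.6833 [0.5349 0.1648 0.0723] [ 0.25  0.65 -0.78  1.89  0.6   0.86 -0.1 ] [0.5 0.2 0.6] [-0.09 -0.09  0.02]
shift [ 0.0001 -0.0003 -0.0002] turn [ 0.01 -0.   -0.14]
```

Call:
drive_tool(
  series=[
    [[0, 0, 0, 0, 0, 6], [0, 0, 0, 0, 0, 6], [0, 0, 0, 0, 0, 6], [0, 0, 0, 0, 0, 6], [0, 0, 0, 0, 0, 6], [0, 0, 0, 0, 0, 6], [0, 0, 0, 0, 0, 6], [0, 0, 0, 0, 0, 6], [0, 0, 0, 0, 0, 6], [0, 0, 0, 0, 0, 6], [0, 0, 0, 0, 0, 0], [0, 0, 0, 0, 0, 0]],
  ],
)

```text
time: 12.68
ee_pos: [0.5345, 0.1647, 0.0723]
orientation: [0.808, 0.589, -0.0, 0.0]
ft_force: [-1.3, -2.5, 2.2]
grip_width: 0.0117
gripper_force: 25.0
```

```bash
python3 t.py .5347 .1647 .0725 -1.358
```

```text
12.6833 [0.5345 0.1647 0.0723] [ 0.07  0.57 -0.54  1.89  0.4   0.79 -0.99] [-1.3 -2.5  2.2] [-0.21  0.38 -0.02]
shift [ 0.      0.0002 -0.0002] turn [0.000e+00 5.000e-02 6.003e+01]
```

Call:
drive_tool(
  series=[
    [[0, 0, 0, 0, 0, 6], [0, 0, 0, 0, 0, 6], [0, 0, 0, 0, 0, 6], [0, 0, 0, 0, 0, 6], [0, 0, 0, 0, 0, 6], [0, 0, 0, 0, 0, 6], [0, 0, 0, 0, 0, 6], [0, 0, 0, 0, 0, 6], [0, 0, 0, 0, 0, 6], [0, 0, 0, 0, 0, 6], [0, 0, 0, 0, 0, 0], [0, 0, 0, 0, 0, 0]],
  ],
)

```text
time: 13.68
ee_pos: [0.5342, 0.165, 0.0723]
orientation: [0.994, 0.108, -0.001, 0.0]
ft_force: [-3.6, 0.3, 3.1]
grip_width: 0.0119
gripper_force: 25.0
```

```bash
python3 t.py .5347 .1647 .0725 -1.358
```

```text
13.6833 [0.5342 0.165  0.0723] [-0.12  0.53 -0.29  1.9   0.21  0.75 -1.88] [-3.6  0.3  3.1] [-0.06  0.78  0.03]
shift [ 0.0004  0.0004 -0.0002] turn [-0.    0.07  0.15]
```

Call:
drive_tool(
  series=[
    [[0, 0, 0, 0, 0, 0], [0, 0, 0, 0, 0, 0], [0, 0, 0, 0, 0, 0], [0, 0, 0, 0, 0, 0], [0, 0, 0, 0, 0, 0]],
  ],
  gripper=0.45,
)

```text
time: 14.1
ee_pos: [0.5349, 0.1646, 0.0721]
orientation: [0.994, 0.105, -0.0, -0.0]
ft_force: [0.3, -0.6, -0.5]
grip_width: 0.0394
gripper_force: 0.0
```

Call:
drive_tool(
  series=[
    [[0, 0, -0.02, 0, 0, 0], [0, 0, -0.03, 0, 0, 0], [0, 0, -0.03, 0, 0, -6], [0, 0, -0.03, 0, 0, -6], [0, 0, -0.03, 0, 0, -6], [0, 0, -0.02, 0, 0, -6], [0, 0, -0.02, 0, 0, -6], [0, 0, 0, 0, 0, -6], [0, 0, 0, 0, 0, -6], [0, 0, 0, 0, 0, -6], [0, 0, 0, 0, 0, -6], [0, 0, 0, 0, 0, -6], [0, 0, 0, 0, 0, -6], [0, 0, 0, 0, 0, -6], [0, 0, 0, 0, 0, -6], [0, 0, 0, 0, 0, 0], [0, 0, 0, 0, 0, 0]],
  ],
)

```text
time: 15.52
ee_pos: [0.5348, 0.1646, 0.2522]
orientation: [0.708, 0.706, -0.0, -0.0]
ft_force: [0.1, 0.8, 0.8]
grip_width: 0.041
gripper_force: 0.0
```

```bash
python3 t.py .517 .2494 .25 .2125; python3 m.py w5.png
```

```text
15.5167 [0.5348 0.1646 0.2522] [ 0.13  0.34 -0.59  1.75  0.21  1.12 -0.53] [0.1 0.8 0.8] [-0.08  0.04  0.04]
shift [ 0.0847 -0.018   0.0022] turn [-2.000e-02 -1.000e-02 -1.233e+01]
15.5667 [0.534841   0.16464191 0.25218995] [ 7.08087830e-01  7.06124351e-01 -9.67832921e-05 -1.28214909e-04] [ 0.13  0.34 -0.59  1.75  0.21  1.12 -0.53]
green_box [(0.89, [0.5659, 0.2085, 0.0612], array([430.5, 195. ]))]
green_dial_grip [(0.79, [0.53, 0.1665, 0.0692], array([381., 255.]))]
green_dial_tip [(0.87, [0.5399, 0.1667, 0.0668], array([394.5, 253.5])), (0.61, [0.5166, 0.2437, 0.1011], array([358.5, 142.5]))]
green_bow [(0.95, [0.5116, 0.2448, 0.0997], array([349.5, 139.5]))]
green_shackle [(0.55, [0.5167, 0.2444, 0.0992], array([358.5, 141. ]))]
(-90, 75, 60) [305. 107.]
(-90, -75, 60) [355. 309.]
(-22, 75, 60) [401.  84.]
(-22, -75, 60) [442. 291.]
(-56, -38, 90) [388. 262.]
(-56, 48, 100) [358. 132.]
```

View pics/w5.png

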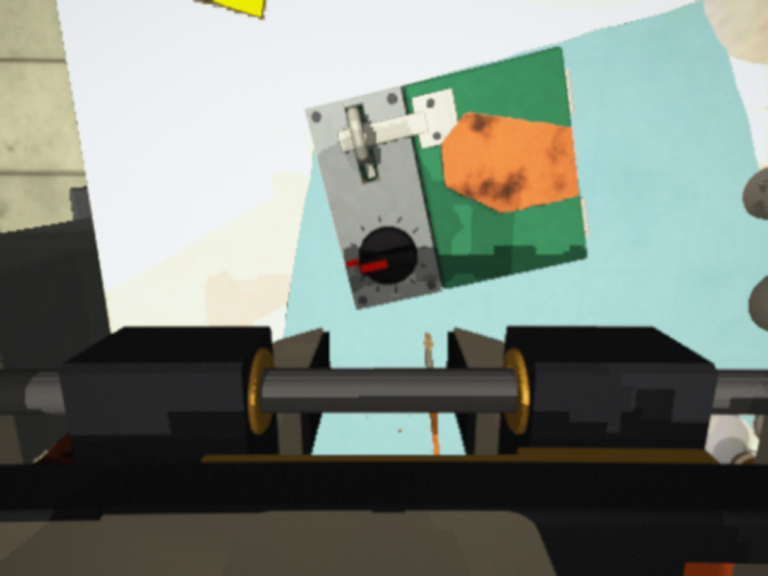

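The red stripe now sits at the red index (355,264). The bow, about (357,133), matches the model. On to the shackle.

Call:
drive_tool(
  series=[
    [[0.02, -0.005, 0, 0, 0, 0], [0.025, -0.005, 0, 0, 0, 0], [0.025, -0.005, 0, 0, 0, 0], [0.0147, -0.003, 0, 0, 0, 0], [0, 0, 0.03, 0, 0, -6.2], [0, 0, 0.035, 0, 0, -6.1], [0, 0, 0.035, 0, 0, 0], [0, 0, 0.02, 0, 0, 0], [0, 0, 0, 0, 0, 0], [0, 0, 0, 0, 0, 0]],
  ],
)

```text
time: 16.65
ee_pos: [0.516, 0.2493, 0.1316]
orientation: [0.627, 0.779, -0.001, -0.001]
ft_force: [-0.2, -0.8, 0.8]
grip_width: 0.0412
gripper_force: 0.0
```

```bash
python3 t.py .517 .2494 .082 .2125
```

```text
16.65 [0.516  0.2493 0.1316] [-0.03  0.52 -0.6   1.82  0.36  0.92 -0.58] [-0.2 -0.8  0.8] [-0.06  0.05 -0.03]
shift [-0.0001  0.0011  0.0496] turn [-0.15  0.    0.14]
```

Call:
drive_tool(
  series=[
    [[0, 0.001, 0.015, 0, 0, 0], [0, 0, 0.015, 0, 0, 0], [0, 0, 0.012, 0, 0, 0], [0, 0, 0.007, 0, 0, 0], [0, 0, 0, 0, 0, 0], [0, 0, 0, 0, 0, 0]],
  ],
)

```text
time: 17.15
ee_pos: [0.518, 0.25, 0.0839]
orientation: [0.627, 0.779, 0.0, 0.0]
ft_force: [0.1, 0.6, 0.2]
grip_width: 0.0413
gripper_force: 0.0
```

Call:
drive_tool(
  series=[
    [[0, 0, 0, 0, 0, 0], [0, 0, 0, 0, 0, 0], [0, 0, 0, 0, 0, 0], [0, 0, 0, 0, 0, 0], [0, 0, 0, 0, 0, 0], [0, 0, 0, 0, 0, 0], [0, 0, 0, 0, 0, 0]],
  ],
  gripper=0,
  squeeze=30,
)

```text
time: 17.73
ee_pos: [0.5178, 0.2497, 0.0834]
orientation: [0.627, 0.779, 0.0, -0.0]
ft_force: [-0.3, 0.6, 1.4]
grip_width: 0.007
gripper_force: 30.0
```

Call:
drive_tool(
  series=[
    [[0, 0, -0.002, 0, 0, 0], [0, 0, -0.002, 0, 0, 0], [0, 0, -0.002, 0, 0, 0], [0, 0, -0.002, 0, 0, 0], [0, 0, 0, 0, 0, 0]],
  ],
)

```text
time: 18.15
ee_pos: [0.518, 0.2498, 0.0917]
orientation: [0.627, 0.779, 0.0, 0.0]
ft_force: [-0.0, 0.9, -0.4]
grip_width: 0.0069
gripper_force: 30.0
```

Call:
drive_tool(
  series=[
    [[0, 0, -0.003, 0, 0, 0], [0, 0, -0.005, 0, 0, 0], [0, 0, -0.006, 0, 0, 0], [0, 0, -0.007, 0, 0, 0], [0, 0, -0.008, 0, 0, 0], [0, 0, -0.008, 0, 0, 0], [0, 0, -0.008, 0, 0, 0], [0, 0, -0.008, 0, 0, 0], [0, 0, -0.008, 0, 0, 0], [0, 0, -0.006, 0, 0, 0], [0, 0, -0.003, 0, 0, 0], [0, 0, 0, 0, 0, 0], [0, 0, 0, 0, 0, 0], [0, 0, 0, 0, 0, 0], [0, 0, 0, 0, 0, 0], [0, 0, 0, 0, 0, 0], [0, 0, 0, 0, 0, 0], [0, 0, 0, 0, 0, 0]],
  ],
)

```text
time: 19.65
ee_pos: [0.5176, 0.2497, 0.161]
orientation: [0.627, 0.779, -0.0, -0.0]
ft_force: [0.4, 0.1, -0.6]
grip_width: 0.0072
gripper_force: 30.0
```

Run:
```python
from h import *
p=eyes.capture("scene"); x,y=180,150; save(p,"s6.png",(x,y,x+140,y+105),5)
o=sensors.observe(); print(o["ee_pos"],o["grip_width"],o["gripper_force"])
for n in("green_bow","green_shackle","green_dial_tip","sherd"): print(n,[(round(d["p"],2),np.round(d["position"],3)) for d in eyes.look_for(p,n)])
```

```text
[0.51763262 0.24968331 0.16108713] 0.0069757839600956325 29.997333884239197
green_bow [(0.58, array([0.518, 0.233, 0.133])), (0.44, array([ 0.474, -0.192,  0.069]))]
green_shackle [(0.73, array([0.522, 0.232, 0.135]))]
green_dial_tip [(0.75, array([ 0.576, -0.194,  0.071]))]
sherd [(0.79, array([0.392, 0.372, 0.014])), (0.76, array([0.614, 0.222, 0.073])), (0.43, array([ 0.478, -0.196,  0.072])), (0.22, array([ 0.577, -0.196,  0.07 ]))]
```

View pics/s6.png

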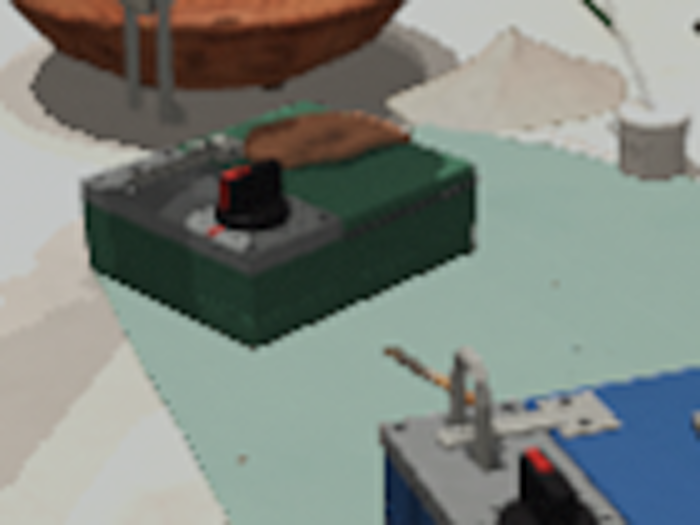

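The shackle is out: its legs end in the air at (135,105) and (170,120) above the green box. The dial stripe (235,180) stands over the index (213,232), and the sherd is still in place.

```bash
python3 -c "
from rig import job; print(job.job_done())"
```

```text
the job is handed in; nothing more can be done
None
```

The green box's dial is at its red index, and its shackle is held still, bow up, about 4 cm above the box; the job is handed in, but no verdict came back.

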